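Dial the code on a medicine box and slide it open

TASK

Open the locked medicine box on the worktop: set its three digit wheels to 4, 7, 2 (left to right, read from the front), every wheel clicked home, then slide the cover to the left as far as it goes and leave the code showing. Feel your way: no press or push on the box may reach 30 N, and nothing else on the worktop may be knocked or moved.

Things in the scene. Friction and masses are not known exactly. Their poses are not given: they have to be found in the camera images.
- medicine_safe: Grey steel medicine box, fixed on the worktop, 150 mm deep (x), 220 wide (y). Origin: centre of underside; x to the back, y to the left seen from its front, z up. Front: flat deck, 54 mm high and 68 deep, three digit wheels standing out of it, a white cross left of them. Back: compartment under a steel sliding cover between rails 64 mm high. No contact with any part of it may reach 30 N.
- slot_left (a point): Middle of the left wheel's slot, at deck height (54 mm over the worktop), right below the top of its rim. The axles run along y on leaf springs set at different heights: the top of each rim lies 64 to 72 mm over the worktop, differs from wheel to wheel and is not measured; find it by touch. A rim pressed down gives 1 mm per 10 N.
- slot_middle (a point): The same for the middle wheel, 40 mm right of slot_left. How to turn a wheel: press a closed fingertip on top of the rim and drag along the box's x; friction alone turns it, 15.1 mm of steady drag a click. Press with some 11 to 20 N; under about 8 N the tip slips over the rim and the wheel stays. The deck is flat and clear round the wheels; 26 mm free between two rims.
- slot_right (a point): The same for the right wheel, 80 mm right of slot_left. How the lock works: a spindle under the cover has a tooth for each wheel, and each wheel a gap for it. The cover only slides when all three wheels show the code, 4 left, 7 middle, 2 right; else it stops dead after 1.5 mm.
- wheel_left (a joint): Left digit wheel, black, radius 24 mm, 14 wide, white numerals 0 to 9 round the rim, 0.6283 rad (a click) apart; the one on top, at the white index marks, is shown. Digit d: value 0.6283 d rad, plus or minus whole turns. It grows as the top of the rim rolls to the box's front (-x, to the robot), falls as it rolls away. Let go, it springs to the nearest digit and stays there.
- wheel_middle (a joint): Middle digit wheel, made and read like wheel_left.
- wheel_right (a joint): Right digit wheel, made and read like wheel_left.
- cover (a joint): Travel of the sliding cover in m: 0 shut, 0.069 fully open against a rubber buffer, which gives 1 mm per 4 N up to a hard stop at 0.0735. It slides to the left (the box's +y) with about 3 N of friction and stays where it is left.
- cover_pull (a point): Middle of the top of the cover's pull, a black bar upright on the cover: 12 mm thick (y), 46 long (x), its top 78.5 mm over the worktop and 19 mm over the cover's flat top (59 mm). It travels with the cover, which is clear for 50 mm on either side of it. Push its right side with closed fingertips, or pinch it lightly from above.
- salt_shaker: Bystander: glass salt shaker with a grey cap, 44 mm across, 90 mm tall, left of the medicine box. Origin: centre of its foot.
- lemon_a: Bystander: lemon, 71 x 53 x 51 mm, on the worktop left of the medicine box. Origin: under its middle.
- spice_0: Bystander: spice jar with a broad lid, 45 mm across, 106 mm tall, behind the medicine box. Origin: centre of its foot.
- spice_1: Bystander: spice jar like spice_0, beside it behind the medicine box.
- tuna_tin: Bystander: flat tin, 86 mm across, 40 mm tall, far left of the medicine box. Origin: centre of its underside.
- mug: Bystander: small cup with a handle, 60 x 83 x 49 mm. Origin: underside.
- teaspoon: Bystander: teaspoon, 130 mm long, lying on the worktop. Origin: under its middle.

How it is judged (in metres and radians):
On the way, in this order (a step that is already met when the one before it is completed fails the run):
1. all three wheels show 4, 7, 2 and are clicked home, with the cover still shut ((value of joint wheel_left between -3.8899 and -3.6499 rad or value of joint wheel_left between 2.3933 and 2.6333 rad or value of joint wheel_left between 8.6765 and 8.9165 rad) and (value of joint wheel_middle between -2.005 and -1.765 rad or value of joint wheel_middle between 4.2782 and 4.5182 rad or value of joint wheel_middle between 10.5614 and 10.8014 rad) and (value of joint wheel_right between -5.1465 and -4.9065 rad or value of joint wheel_right between 1.1366 and 1.3766 rad or value of joint wheel_right between 7.4198 and 7.6598 rad) and value of joint cover below 0.004 m), for 0.2 s.
2. the cover is slid to the left, fully open (value of joint cover above 0.066 m), for 0.2 s.
At the end, for the whole second after the job is handed in: The wheels show 4, 7, 2 from left to right, each within 0.12 rad of the digit's centre, and the cover stands at least 66 mm open (it meets its buffer at 69), at rest ((value of joint wheel_left between -3.8899 and -3.6499 rad or value of joint wheel_left between 2.3933 and 2.6333 rad or value of joint wheel_left between 8.6765 and 8.9165 rad) and (value of joint wheel_middle between -2.005 and -1.765 rad or value of joint wheel_middle between 4.2782 and 4.5182 rad or value of joint wheel_middle between 10.5614 and 10.8014 rad) and (value of joint wheel_right between -5.1465 and -4.9065 rad or value of joint wheel_right between 1.1366 and 1.3766 rad or value of joint wheel_right between 7.4198 and 7.6598 rad) and value of joint cover above 0.066 m and velocity of joint cover between -0.005 and 0.005 m/s); the robot touches nothing.
It fails at once if the robot presses or pushes on any part of the medicine box with 30 N or more (contact force between any of the fingers, the arm and medicine_safe above 30 N).
It fails at once if a thing standing by is moved by more than 20 mm or tipped (distance of any of salt_shaker, lemon_a, spice_0, spice_1, tuna_tin, mug, teaspoon from where it was at the start of the episode above 0.02 m or angle between any of salt_shaker, spice_0, spice_1, tuna_tin, mug's own z axis and vertical above 0.35 rad).
It also fails if it takes over 64 s, if anything falls off the work surface, if the arm or the gripper's body presses on something with over 40 N, if the wrist force passes 120 N, or if a joint passes its speed limit or range.

ROBOT

A 6-joint arm with a two-finger parallel gripper is mounted at the origin on a cart in front of the work surface, level with it; the furniture and walls round the work are solid. World frame = base frame: x ahead of the robot, y to its left, z up, the work surface at z = 0. Lengths are in mm, angles in rad, forces in N, time in s.
With the tool pointing down it reaches from about 275 to 750 mm from the base axis. Payload 10.2 kg.
Tool frame: the origin (TCP) lies midway between the tips of the shut fingers; the grasp point (between the pads) lies 19 mm behind it; z points along the fingers, y is the line along which they close (so a half turn about z gives the same grasp; the last joint's range is limited). The gripper opens to 85 mm and grips with 20 to 120 N. Pads are 22 mm wide; open, the fingers measure 114 mm over their backs; the gripper's body (76 mm by 85 mm) begins 54 mm behind the grasp point. The pads swing forward as they close: fully open they stand 13 mm farther back than shut.
Start: joints at [0.976, 0.313, 1.498, -0, 1.331, -0.223], TCP at [190.742, 489.131, 231.294] pointing down, gripper open.
Joint ranges: [-2.94, 2.94], [-0.97, 2.17], [0.19, 2.56], [-1.23, 4.37], [0.02, 3.11], [-2.88, 2.88]. Speed limits (rad/s): [2.39, 2.39, 3.01, 3.14, 3.14, 3.14].

INTERFACE

Orientations are given as a unit quaternion [w, x, y, z].
In Python, from rig import sense, capture, finish_job, find_in, place_of gives the robot as it stands. The module is installed in compiled form; this text tells all that it offers.
- The arm moves only by the shell command python3 -m jog 'ROWS' [FORCE]. ROWS is JSON, a list of rows, each an object of numbers: "tx", "ty", "tz": the shift along the tool's x, y, z in mm; "ax", "ay", "az": the turn, a rotation vector about the tool's x, y, z in rad; "jaw": the closure, from -1 (fully open) to 1 (shut), so that 0 is half open. In form: [{"tx": .., "ty": .., "tz": .., "ax": .., "ay": .., "az": .., "jaw": ..}, ...]. A call has 1 to 5 rows; each row shifts and turns the commanded pose from where the row before left it, along the tool's axes as they then stand; what a row does not reach is not made up. A row lasts 1/8 s, in which the tool goes at most 62.5 mm and 10.7 degrees, less where a joint would pass 70% of its speed; a pose out of reach is approached as far as the arm can. A call with a gripper value outside its range is refused whole. The fingers move at their own pace and stop on an object; FORCE is the grip in N (left out, the last holds). Time passes only in rows, so rows that do not move let the fingers close. It gives the time, the measured TCP pose, the force, the opening and the grip force at its end, in the units of the state.
- sense(): the state, without advancing time (a new reading comes with each control period).
- capture(name): name is "side" or "top" or "wrist"; returns a dict with "color" (420x560x3 uint8, red, green, blue), "depth" (420x560 float32, mm along the optical axis (not along the pixel's ray), 0 where there is no reading), "fx", "fy", "cx", "cy" (pixels), "k1" (the pictures are not rectified: a ray, as slopes to the right and down, at radius r is drawn at 1 + k1 r^2 times it, then the intrinsics apply), "camera_from_world" (4x4, takes a point from world to camera coordinates); the wrist camera has in their place "mount" (4x4, takes a point from camera to tool coordinates, whose origin is the TCP and whose axes are the flange's). Camera axes: x right, y up, looking along -z (the intrinsics and any distortion apply to the point x, -y, -z); pixel columns grow to the right and rows downward; lengths in mm; the calibration is good to about 2 mm. A picture is of the moment at which its call begins: read the wrist's pose just before it.
- finish_job(): hands the job in; it is judged then, once.
Trained networks look in the newest picture that a camera, given by its name, has taken for a name from the list of things; names that differ only in an ending like _2 or _b are one class to them, and where a whole thing is asked for, a point or a joint stands for the part that bears it (a point fixed in the world has none). Each returns a list of dicts, best first, with "conf" (0 to 1); they miss things now and then, are a little off and sometimes report something else, mostly with a low value. They report only what shows in the picture. A call takes as long as a camera call.
- find_in(query, camera): "centre" ([column, row] in pixels, amid what is visible of it).
- place_of(query, camera): "centre" ([column, row] in pixels: a listed point, or the origin of a listed thing).
The state is a dict: "time_s": time; "joints": joint angles; "dq": joint speeds; "tau": joint torques, N m; "eef_pos": TCP position; "ee_rot": TCP orientation; "force": force on the tool from outside, world axes, zero at the start; "wrist_torque": the same for the moment, N m; "grip_width": opening from 0.0 (shut) to 1.0 (fully open); "grip_force": force on a finger pad.
Only numpy, scipy, OpenCV 4.12 (cv2) and the standard library are available. Lean on these libraries where they do the work, as an engineer would, in place of code of your own. Each camera call takes 0.05 s, during which the arm holds its last target. There are 200 camera calls.

## Working session

There is one attempt and no reset: what is moved stays moved. The work goes in short steps, Python scripts to look and compute and a shell command to move; the robot and the scene stay as the last step left them, time stands still between calls to the robot, and variables do not carry over. Pictures are saved under pics/ and viewed, at most 10 in all, crops included, and the job is handed in when it is done.

```bash
mkdir -p pics
cat > h.py <<'E'
import numpy as np,cv2
from scipy.spatial.transform import Rotation as R
from rig import sense,capture,find_in,place_of
def Rt(s):
    q=s['ee_rot']; return R.from_quat([q[1],q[2],q[3],q[0]])
def ray(c,px,s=None):
    """origin, direction (unit depth) in world"""
    K=np.array([[c['fx'],0,c['cx']],[0,c['fy'],c['cy']],[0,0,1.]])
    d=np.array([(px[0]-c['cx'])/c['fx'],(px[1]-c['cy'])/c['fy']]);u=d.copy()
    for _ in range(20): u=d/(1+c['k1']*(u@u))
    v=np.array([u[0],-u[1],-1])
    if 'mount' in c:
        M=np.array(c['mount']);T=np.eye(4);T[:3,:3]=Rt(s).as_matrix();T[:3,3]=s['eef_pos'];M=T@M
    else: M=np.linalg.inv(np.array(c['camera_from_world']))
    return M[:3,3],M[:3,:3]@v
def atz(c,px,z,s=None):
    o,d=ray(c,px,s);return o+d*(z-o[2])/d[2]
def save(c,n): cv2.imwrite('pics/'+n+'.png',c['color'][:,:,::-1])
E
python3 - <<'E'
from h import *
s=sense();print(s['eef_pos'],s['ee_rot'],s['force'],s['grip_width'])
for n in('top','side'):
    c=capture(n);save(c,n+'1')
    for q,z in[('slot_left',54),('slot_middle',54),('slot_right',54),('cover_pull',78.5),('medicine_safe',0),('salt_shaker',0),('lemon_a',0),('mug',0),('teaspoon',0),('spice_0',0)]:
        r=place_of(q,n)
        for e in r[:2]: print(n,q,round(e['conf'],2),np.round(e['centre']),np.round(atz(c,e['centre'],z),1))
E
```

```text
[190.58739082 488.90493762 230.73192553] [-2.58819110e-04  1.84819506e-01  9.82772265e-01 -5.97844549e-04] [ 0.12152739 -0.81957721 -0.72573742] 0.9976769364509032
top slot_left 0.65 [393. 225.] [ 510.3 -330.2   54. ]
top slot_middle 0.69 [406. 227.] [ 497.5 -363.2   54. ]
top slot_right 0.97 [424. 228.] [ 482.  -412.3   54. ]
top cover_pull 0.81 [412. 197.] [ 574.6 -404.6   78.5]
top cover_pull 0.68 [409. 184.] [ 619.5 -412.9   78.5]
top medicine_safe 0.93 [388. 222.] [ 553.1 -340.1    0. ]
top salt_shaker 0.66 [380. 183.] [ 693.5 -360.3    0. ]
top salt_shaker 0.64 [339. 210.] [ 624.6 -211.8    0. ]
top lemon_a 0.68 [379. 184.] [ 689.6 -358.1    0. ]
top mug 0.83 [199. 269.] [516.6 220.    0. ]
top teaspoon 0.54 [160. 288.] [480.1 328.2   0. ]
top spice_0 0.91 [379. 183.] [ 694.1 -359.2    0. ]
side slot_left 0.83 [337. 146.] [ 515.9 -328.7   54. ]
side slot_middle 0.68 [348. 140.] [ 496.9 -364.3   54. ]
side slot_right 0.82 [357. 131.] [ 482.7 -406.5   54. ]
side cover_pull 0.85 [332. 121.] [ 556.6 -391.2   78.5]
side cover_pull 0.47 [249. 378.] [467.  344.2  78.5]
side medicine_safe 0.93 [327. 150.] [ 550.  -349.8    0. ]
side salt_shaker 0.6 [283. 177.] [ 628.7 -204.8    0. ]
side salt_shaker 0.6 [256. 329.] [510.9 225.6   0. ]
side lemon_a 0.8 [303. 197.] [ 552.2 -163.9    0. ]
side mug 0.56 [254. 332.] [511.1 234.2   0. ]
side teaspoon 0.72 [245. 381.] [484.  337.2   0. ]
side spice_0 0.92 [302. 123.] [ 659.5 -426.8    0. ]
side spice_0 0.79 [284. 136.] [ 688.4 -353.1    0. ]
```

```bash
python3 -m jog '[{"tx":-37,"ty":-48,"jaw":1},{"tx":-37,"ty":-48,"jaw":1},{"tx":-37,"ty":-48,"jaw":1},{"tx":-37,"ty":-48,"jaw":1},{"tx":-37,"ty":-48,"jaw":1}]' 20
python3 -m jog '[{"tx":-37,"ty":-48,"jaw":1},{"tx":-37,"ty":-48,"jaw":1},{"tx":-37,"ty":-48,"jaw":1},{"tx":-37,"ty":-48,"jaw":1},{"tx":-37,"ty":-48,"jaw":1}]'
```

```text
schema error: expected keys tx, ty, tz, ax, ay, az, jaw
schema error: expected keys tx, ty, tz, ax, ay, az, jaw
```

View pics/side1.png

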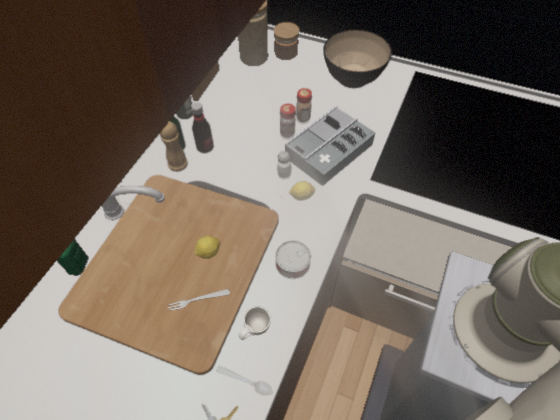

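The side view shows the box at about (330,145), its wheels at (337,146), (348,140) and (357,131), and the pull at (332,121). This agrees with the networks.

```bash
python3 -m jog '[{"tx":-37,"ty":-48,"tz":0,"ax":0,"ay":0,"az":0,"jaw":1},{"tx":-37,"ty":-48,"tz":0,"ax":0,"ay":0,"az":0,"jaw":1},{"tx":-37,"ty":-48,"tz":0,"ax":0,"ay":0,"az":0,"jaw":1},{"tx":-37,"ty":-48,"tz":0,"ax":0,"ay":0,"az":0,"jaw":1},{"tx":-37,"ty":-48,"tz":0,"ax":0,"ay":0,"az":0,"jaw":1}]' 20
python3 -m jog '[{"tx":-37,"ty":-48,"tz":0,"ax":0,"ay":0,"az":0,"jaw":1},{"tx":-37,"ty":-48,"tz":0,"ax":0,"ay":0,"az":0,"jaw":1},{"tx":-37,"ty":-48,"tz":0,"ax":0,"ay":0,"az":0,"jaw":1},{"tx":-37,"ty":-48,"tz":0,"ax":0,"ay":0,"az":0,"jaw":1},{"tx":-37,"ty":-48,"tz":0,"ax":0,"ay":0,"az":0,"jaw":1}]'
```

```text
time_s: 1.72
eef_pos: [276.0, 196.6, 231.5]
ee_rot: [0.001, 0.184, 0.983, 0.0]
force: [0.4, 0.6, -0.3]
grip_width: 0.0
grip_force: 0.0
time_s: 2.35
eef_pos: [361.3, -94.7, 231.6]
ee_rot: [0.001, 0.185, 0.983, -0.0]
force: [1.6, 0.9, -0.2]
grip_width: 0.001
grip_force: 0.0
```

```bash
python3 -m jog '[{"tx":-37,"ty":-48,"tz":0,"ax":0,"ay":0,"az":0,"jaw":1},{"tx":-37,"ty":-48,"tz":0,"ax":0,"ay":0,"az":0,"jaw":1},{"tx":-37,"ty":-48,"tz":0,"ax":0,"ay":0,"az":0,"jaw":1},{"tx":-37,"ty":-48,"tz":0,"ax":0,"ay":0,"az":0,"jaw":1},{"tx":0,"ty":-25,"tz":0,"ax":0,"ay":0,"az":0,"jaw":1}]'
python3 - <<'E'
from h import *
s=sense();print(s['eef_pos'],s['ee_rot'],s['force'])
c=capture('wrist');save(c,'w1');np.savez('w1.npz',**c);print(np.round(c['mount'],2).tolist())
for q,z in[('slot_left',54),('slot_middle',54),('slot_right',54),('cover_pull',78.5),('medicine_safe',0)]:
    for e in place_of(q,'wrist')[:2]: print(q,round(e['conf'],2),np.round(e['centre']),np.round(atz(c,e['centre'],z,s),1))
E
```

```text
time_s: 2.98
eef_pos: [420.4, -351.0, 230.2]
ee_rot: [-0.0, 0.185, 0.983, 0.0]
force: [0.3, 1.1, 0.1]
grip_width: 0.0
grip_force: 0.0
[ 420.37743081 -350.97541303  230.24957291] [-3.05863844e-04  1.85322829e-01  9.82677618e-01  2.33752835e-04] [0.25668271 1.10869575 0.05283766]
[[-0.0, 0.95, 0.31, 78.84], [1.0, 0.0, -0.0, 0.37], [-0.0, 0.31, -0.95, -142.07], [0.0, 0.0, 0.0, 1.0]]
slot_left 0.65 [330. 258.] [ 509.5 -325.9   54. ]
slot_middle 0.93 [293. 264.] [ 501.1 -366.7   54. ]
slot_right 0.77 [254. 262.] [ 483.2 -406.    54. ]
medicine_safe 0.69 [315. 267.] [ 542.  -348.6    0. ]
```

View pics/w1.png

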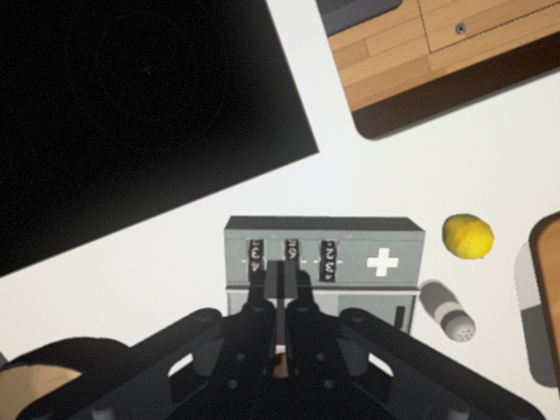

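Run:
```python
from h import *
c=np.load('w1.npz');im=c['color'][228:296,222:350,::-1]
im=cv2.resize(im[::-1,::-1],None,fx=6,fy=6,interpolation=cv2.INTER_CUBIC)
cv2.imwrite('pics/w1c.png',im)
```

```text
(no output)
```

View pics/w1c.png

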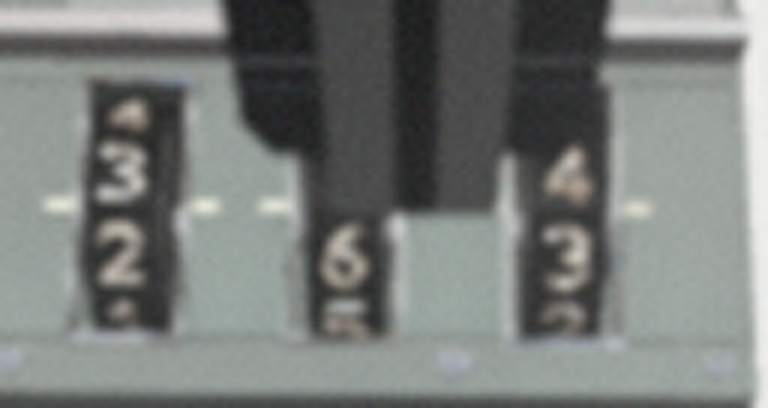

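The wheels read 3, 7 and 4. The middle one is partly hidden (its 6 is one step in front of the top), so I'll re-check it from a clearer pose. I start with the left wheel, which needs +1.

```bash
python3 -m jog '[{"tx":-21.3,"ty":13.5,"tz":35,"ax":0,"ay":0,"az":0,"jaw":1},{"tx":-21.3,"ty":13.5,"tz":35,"ax":0,"ay":0,"az":0,"jaw":1},{"tx":-21.3,"ty":13.5,"tz":35,"ax":0,"ay":0,"az":0,"jaw":1},{"tx":-21.3,"ty":13.5,"tz":35,"ax":0,"ay":0,"az":0,"jaw":1},{"tx":0,"ty":0,"tz":8,"ax":0,"ay":0,"az":0,"jaw":1}]'
python3 -m jog '[{"tx":0,"ty":0,"tz":3,"ax":0,"ay":0,"az":0,"jaw":1},{"tx":0,"ty":0,"tz":1,"ax":0,"ay":0,"az":0,"jaw":1},{"tx":0,"ty":0,"tz":1,"ax":0,"ay":0,"az":0,"jaw":1},{"tx":0,"ty":0,"tz":0,"ax":0,"ay":0,"az":0,"jaw":1}]'
python3 - <<'E'
from h import *
s=sense();print(s['eef_pos'],s['force'])
c=capture('wrist');save(c,'w2');np.savez('w2.npz',**c)
for q,z in[('slot_left',54),('slot_middle',54),('slot_right',54)]:
    for e in place_of(q,'wrist')[:2]: print(q,round(e['conf'],2),np.round(e['centre']),np.round(atz(c,e['centre'],z,s),1))
E
```

```text
time_s: 3.9
eef_pos: [519.7, -326.9, 81.3]
ee_rot: [-0.001, 0.183, 0.983, 0.001]
force: [-0.2, 0.7, -0.5]
grip_width: 0.001
grip_force: 0.0
time_s: 4.4
eef_pos: [519.1, -329.3, 78.8]
ee_rot: [0.0, 0.185, 0.983, -0.0]
force: [-0.8, -0.2, -0.4]
grip_width: 0.003
grip_force: 0.0
[ 519.05492829 -329.33886554   78.83885568] [-0.75593976 -0.17810592 -0.38249564]
slot_left 0.8 [274. 244.] [ 511.4 -329.4   54. ]
slot_middle 0.97 [204. 246.] [ 497.5 -367.5   54. ]
slot_right 0.75 [135. 242.] [ 481.  -403.6   54. ]
```

View pics/w2.png

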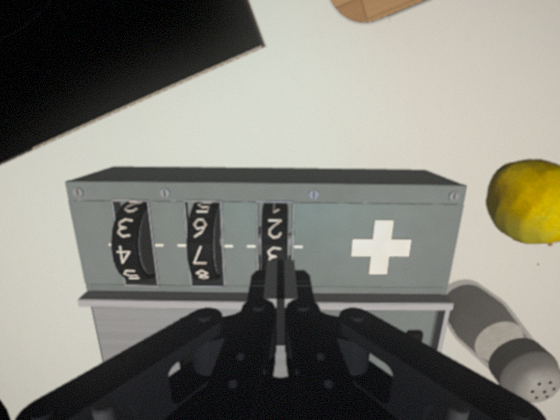

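The view confirms 3, 7, 4 (rim tops near row 255 at columns 275, 205 and 135), and the tip is over the left wheel. Now I feel down.

```bash
python3 -m jog '[{"tx":0,"ty":-2,"tz":3,"ax":0,"ay":0,"az":0,"jaw":1},{"tx":0,"ty":0,"tz":2,"ax":0,"ay":0,"az":0,"jaw":1},{"tx":0,"ty":0,"tz":1,"ax":0,"ay":0,"az":0,"jaw":1},{"tx":0,"ty":0,"tz":1,"ax":0,"ay":0,"az":0,"jaw":1},{"tx":0,"ty":0,"tz":0,"ax":0,"ay":0,"az":0,"jaw":1}]'
```

```text
time_s: 5.22
eef_pos: [518.4, -330.9, 71.3]
ee_rot: [-0.0, 0.185, 0.983, 0.0]
force: [-0.0, 0.2, -0.0]
grip_width: -0.005
grip_force: 0.0
```

```bash
python3 -m jog '[{"tx":0,"ty":0,"tz":1,"ax":0,"ay":0,"az":0,"jaw":1},{"tx":0,"ty":0,"tz":0.5,"ax":0,"ay":0,"az":0,"jaw":1},{"tx":0,"ty":0,"tz":0,"ax":0,"ay":0,"az":0,"jaw":1}]'
```

```text
time_s: 5.6
eef_pos: [518.4, -330.9, 69.8]
ee_rot: [-0.0, 0.185, 0.983, 0.0]
force: [-0.2, 0.0, 0.1]
grip_width: 0.002
grip_force: 0.0
```

```bash
python3 -m jog '[{"tx":0,"ty":0,"tz":1,"ax":0,"ay":0,"az":0,"jaw":1},{"tx":0,"ty":0,"tz":0.5,"ax":0,"ay":0,"az":0,"jaw":1},{"tx":0,"ty":0,"tz":0,"ax":0,"ay":0,"az":0,"jaw":1}]'
```

```text
time_s: 5.98
eef_pos: [518.5, -331.0, 68.5]
ee_rot: [0.0, 0.185, 0.983, -0.0]
force: [-0.3, -0.2, 1.9]
grip_width: 0.001
grip_force: 1.0
```

```bash
python3 -m jog '[{"tx":0,"ty":0,"tz":0.7,"ax":0,"ay":0,"az":0,"jaw":1},{"tx":0,"ty":0,"tz":0.7,"ax":0,"ay":0,"az":0,"jaw":1},{"tx":0,"ty":0,"tz":0,"ax":0,"ay":0,"az":0,"jaw":1}]'
```

```text
time_s: 6.35
eef_pos: [518.8, -331.2, 67.8]
ee_rot: [0.001, 0.185, 0.983, -0.0]
force: [-0.6, 0.9, 8.4]
grip_width: 0.001
grip_force: 3.9
```

```bash
python3 -m jog '[{"tx":0,"ty":0,"tz":0.7,"ax":0,"ay":0,"az":0,"jaw":1},{"tx":0,"ty":0,"tz":0.7,"ax":0,"ay":0,"az":0,"jaw":1},{"tx":0,"ty":0,"tz":0,"ax":0,"ay":0,"az":0,"jaw":1}]'
```

```text
time_s: 6.72
eef_pos: [519.1, -331.3, 67.2]
ee_rot: [0.001, 0.185, 0.983, -0.001]
force: [-1.2, 3.0, 13.0]
grip_width: 0.003
grip_force: 6.4
```

```bash
python3 -m jog '[{"tx":2,"ty":0,"tz":0.2,"ax":0,"ay":0,"az":0,"jaw":1},{"tx":2,"ty":0,"tz":0,"ax":0,"ay":0,"az":0,"jaw":1},{"tx":2,"ty":0,"tz":0,"ax":0,"ay":0,"az":0,"jaw":1},{"tx":2,"ty":0,"tz":0,"ax":0,"ay":0,"az":0,"jaw":1},{"tx":2,"ty":0,"tz":0,"ax":0,"ay":0,"az":0,"jaw":1}]'
```

```text
time_s: 7.35
eef_pos: [510.5, -328.0, 67.3]
ee_rot: [0.002, 0.185, 0.983, -0.001]
force: [1.7, 1.7, 12.1]
grip_width: -0.001
grip_force: 6.1
```

```bash
python3 -m jog '[{"tx":2,"ty":0,"tz":0,"ax":0,"ay":0,"az":0,"jaw":1},{"tx":2,"ty":0,"tz":0,"ax":0,"ay":0,"az":0,"jaw":1},{"tx":1.5,"ty":0,"tz":0,"ax":0,"ay":0,"az":0,"jaw":1},{"tx":0,"ty":0,"tz":0,"ax":0,"ay":0,"az":0,"jaw":1}]'
python3 -m jog '[{"tx":0,"ty":0,"tz":-4,"ax":0,"ay":0,"az":0,"jaw":1},{"tx":0,"ty":0,"tz":-11,"ax":0,"ay":0,"az":0,"jaw":1},{"tx":-20,"ty":-38,"tz":0,"ax":0,"ay":0,"az":0,"jaw":1},{"tx":0,"ty":-38,"tz":0,"ax":0,"ay":0,"az":0,"jaw":1},{"tx":0,"ty":0,"tz":0,"ax":0,"ay":0,"az":0,"jaw":1}]'
python3 - <<'E'
from h import *
s=sense();print(s['eef_pos'],s['force'])
c=capture('wrist');np.savez('w3.npz',**c)
P=[]
for q,z in[('slot_left',54),('slot_middle',54),('slot_right',54)]:
    for e in place_of(q,'wrist')[:1]: print(q,round(e['conf'],2),np.round(e['centre']),np.round(atz(c,e['centre'],z,s),1));P.append(e['centre'])
x,y=np.int32(np.mean(P,0))
cv2.imwrite('pics/w3.png',cv2.resize(c['color'][max(y-60,0):y+60,max(x-130,0):x+130,::-1],None,fx=3,fy=3,interpolation=cv2.INTER_CUBIC)[::-1,::-1])
E
```

```text
time_s: 7.85
eef_pos: [504.7, -325.6, 67.0]
ee_rot: [0.001, 0.185, 0.983, -0.001]
force: [0.3, 2.2, 12.9]
grip_width: 0.001
grip_force: 6.4
time_s: 8.48
eef_pos: [493.9, -405.4, 80.2]
ee_rot: [-0.0, 0.186, 0.982, -0.0]
force: [-0.1, 0.3, -0.3]
grip_width: 0.003
grip_force: 0.0
[ 493.89414092 -405.42716764   80.2369544 ] [-0.07857692  0.34454509 -0.28227098]
slot_left 0.69 [414. 237.] [ 512.1 -329.2   54. ]
slot_middle 0.73 [342. 236.] [ 496.3 -368.    54. ]
slot_right 0.91 [274. 236.] [ 481.5 -404.1   54. ]
```

View pics/w3.png

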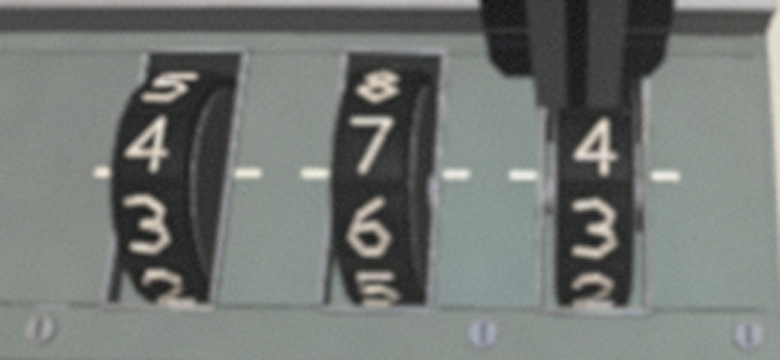

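Left now shows 4 and middle 7. Right shows 4 and needs two clicks away from the robot.

```bash
python3 -m jog '[{"tx":18.5,"ty":-3,"tz":0,"ax":0,"ay":0,"az":0,"jaw":1},{"tx":0,"ty":0,"tz":5,"ax":0,"ay":0,"az":0,"jaw":1},{"tx":0,"ty":0,"tz":2,"ax":0,"ay":0,"az":0,"jaw":1},{"tx":0,"ty":0,"tz":1,"ax":0,"ay":0,"az":0,"jaw":1},{"tx":0,"ty":0,"tz":0,"ax":0,"ay":0,"az":0,"jaw":1}]'
```

```text
time_s: 9.3
eef_pos: [476.9, -399.4, 72.2]
ee_rot: [-0.0, 0.185, 0.983, 0.0]
force: [0.1, -0.4, 0.1]
grip_width: 0.002
grip_force: 0.0
```

```bash
python3 -m jog '[{"tx":0,"ty":0,"tz":1,"ax":0,"ay":0,"az":0,"jaw":1},{"tx":0,"ty":0,"tz":0.5,"ax":0,"ay":0,"az":0,"jaw":1},{"tx":0,"ty":0,"tz":0,"ax":0,"ay":0,"az":0,"jaw":1}]'
```

```text
time_s: 9.68
eef_pos: [476.7, -399.5, 70.8]
ee_rot: [-0.0, 0.185, 0.983, -0.0]
force: [0.1, -0.5, 0.3]
grip_width: 0.0
grip_force: 0.0
```

```bash
python3 -m jog '[{"tx":0,"ty":-2,"tz":1,"ax":0,"ay":0,"az":0,"jaw":1},{"tx":0,"ty":0,"tz":0.7,"ax":0,"ay":0,"az":0,"jaw":1},{"tx":0,"ty":0,"tz":0,"ax":0,"ay":0,"az":0,"jaw":1}]'
```

```text
time_s: 10.05
eef_pos: [476.0, -401.5, 69.2]
ee_rot: [0.0, 0.185, 0.983, -0.0]
force: [-0.4, -0.5, 0.3]
grip_width: -0.004
grip_force: 0.3
```

```bash
python3 -m jog '[{"tx":0,"ty":0,"tz":0.8,"ax":0,"ay":0,"az":0,"jaw":1},{"tx":0,"ty":0,"tz":0.8,"ax":0,"ay":0,"az":0,"jaw":1},{"tx":0,"ty":0,"tz":0,"ax":0,"ay":0,"az":0,"jaw":1}]'
```

```text
time_s: 10.42
eef_pos: [476.2, -401.7, 68.4]
ee_rot: [0.001, 0.185, 0.983, -0.001]
force: [-1.6, 0.3, 7.5]
grip_width: -0.003
grip_force: 3.7
```

```bash
python3 -m jog '[{"tx":0,"ty":0,"tz":0.7,"ax":0,"ay":0,"az":0,"jaw":1},{"tx":0,"ty":0,"tz":0.7,"ax":0,"ay":0,"az":0,"jaw":1},{"tx":0,"ty":0,"tz":0,"ax":0,"ay":0,"az":0,"jaw":1}]'
```

```text
time_s: 10.8
eef_pos: [476.4, -401.8, 67.9]
ee_rot: [0.001, 0.185, 0.983, -0.001]
force: [-2.3, 2.6, 11.6]
grip_width: -0.002
grip_force: 6.2
```

```bash
python3 -m jog '[{"tx":-2,"ty":0,"tz":0.2,"ax":0,"ay":0,"az":0,"jaw":1},{"tx":-2,"ty":0,"tz":0,"ax":0,"ay":0,"az":0,"jaw":1},{"tx":-2,"ty":0,"tz":0,"ax":0,"ay":0,"az":0,"jaw":1},{"tx":-2,"ty":0,"tz":0,"ax":0,"ay":0,"az":0,"jaw":1},{"tx":-2,"ty":0,"tz":0,"ax":0,"ay":0,"az":0,"jaw":1}]'
```

```text
time_s: 11.42
eef_pos: [486.1, -405.7, 67.9]
ee_rot: [0.001, 0.185, 0.983, -0.001]
force: [-2.2, 0.3, 12.6]
grip_width: -0.003
grip_force: 6.2
```

```bash
python3 -m jog '[{"tx":-2,"ty":0,"tz":0,"ax":0,"ay":0,"az":0,"jaw":1},{"tx":-2,"ty":0,"tz":0,"ax":0,"ay":0,"az":0,"jaw":1},{"tx":-1,"ty":0,"tz":0,"ax":0,"ay":0,"az":0,"jaw":1},{"tx":0,"ty":0,"tz":0,"ax":0,"ay":0,"az":0,"jaw":1}]'
python3 -m jog '[{"tx":0,"ty":0,"tz":-4.8,"ax":0,"ay":0,"az":0,"jaw":1},{"tx":0,"ty":0,"tz":-2,"ax":0,"ay":0,"az":0,"jaw":1},{"tx":15,"ty":0,"tz":0,"ax":0,"ay":0,"az":0,"jaw":1},{"tx":0,"ty":0,"tz":3,"ax":0,"ay":0,"az":0,"jaw":1},{"tx":0,"ty":0,"tz":0,"ax":0,"ay":0,"az":0,"jaw":1}]'
```

```text
time_s: 11.92
eef_pos: [490.5, -407.5, 67.8]
ee_rot: [0.001, 0.185, 0.983, -0.001]
force: [-1.2, 0.4, 12.8]
grip_width: -0.001
grip_force: 6.1
time_s: 12.55
eef_pos: [476.1, -401.3, 69.4]
ee_rot: [-0.0, 0.185, 0.983, 0.0]
force: [-0.2, 0.4, -0.8]
grip_width: 0.0
grip_force: 0.0
```

```bash
python3 -m jog '[{"tx":0,"ty":0,"tz":0.9,"ax":0,"ay":0,"az":0,"jaw":1},{"tx":0,"ty":0,"tz":0.9,"ax":0,"ay":0,"az":0,"jaw":1},{"tx":0,"ty":0,"tz":0.9,"ax":0,"ay":0,"az":0,"jaw":1},{"tx":0,"ty":0,"tz":0.7,"ax":0,"ay":0,"az":0,"jaw":1},{"tx":0,"ty":0,"tz":0,"ax":0,"ay":0,"az":0,"jaw":1}]'
```

```text
time_s: 13.18
eef_pos: [476.8, -401.8, 67.9]
ee_rot: [0.001, 0.185, 0.983, -0.001]
force: [-1.6, 3.3, 11.9]
grip_width: 0.001
grip_force: 5.8
```

```bash
python3 -m jog '[{"tx":-2,"ty":0,"tz":0,"ax":0,"ay":0,"az":0,"jaw":1},{"tx":-2,"ty":0,"tz":0,"ax":0,"ay":0,"az":0,"jaw":1},{"tx":-2,"ty":0,"tz":0,"ax":0,"ay":0,"az":0,"jaw":1},{"tx":-2,"ty":0,"tz":0,"ax":0,"ay":0,"az":0,"jaw":1},{"tx":-2,"ty":0,"tz":0,"ax":0,"ay":0,"az":0,"jaw":1}]'
```

```text
time_s: 13.8
eef_pos: [486.2, -405.5, 68.0]
ee_rot: [0.001, 0.185, 0.983, -0.001]
force: [-1.4, 1.9, 10.6]
grip_width: -0.0
grip_force: 5.7
```

```bash
python3 -m jog '[{"tx":-2,"ty":0,"tz":0,"ax":0,"ay":0,"az":0,"jaw":1},{"tx":-2,"ty":0,"tz":0,"ax":0,"ay":0,"az":0,"jaw":1},{"tx":-1,"ty":0,"tz":0,"ax":0,"ay":0,"az":0,"jaw":1},{"tx":0,"ty":0,"tz":0,"ax":0,"ay":0,"az":0,"jaw":1}]'
python3 -m jog '[{"tx":0,"ty":0,"tz":-6,"ax":0,"ay":0,"az":0,"jaw":1},{"tx":0,"ty":0,"tz":-30,"ax":0,"ay":0,"az":0,"jaw":1},{"tx":0,"ty":-15,"tz":-30,"ax":0,"ay":0,"az":0,"jaw":1},{"tx":0,"ty":-20,"tz":-20,"ax":0,"ay":0,"az":0,"jaw":1},{"tx":0,"ty":0,"tz":0,"ax":0,"ay":0,"az":0,"jaw":1}]'
python3 - <<'E'
from h import *
s=sense();print(s['eef_pos'],s['force'])
c=capture('wrist');save(c,'w4');np.savez('w4.npz',**c)
for q,z in[('slot_left',54),('slot_middle',54),('slot_right',54),('cover_pull',78.5)]:
    for e in place_of(q,'wrist')[:2]: print(q,round(e['conf'],2),np.round(e['centre']),np.round(atz(c,e['centre'],z,s),1))
E
```

```text
time_s: 14.3
eef_pos: [490.8, -407.4, 67.9]
ee_rot: [0.001, 0.185, 0.983, -0.001]
force: [-0.9, 1.8, 10.8]
grip_width: -0.0
grip_force: 5.4
time_s: 14.92
eef_pos: [477.1, -440.5, 153.2]
ee_rot: [0.001, 0.186, 0.983, -0.001]
force: [0.1, 0.5, 0.3]
grip_width: -0.003
grip_force: 0.0
[ 477.10237822 -440.53749157  153.22526203] [0.08879814 0.45002143 0.30828327]
slot_left 0.64 [424. 206.] [ 512.1 -330.1   54. ]
slot_middle 0.96 [375. 204.] [ 495.2 -366.5   54. ]
slot_right 0.59 [324. 205.] [ 481.4 -404.9   54. ]
cover_pull 0.71 [366. 303.] [ 562.5 -400.6   78.5]
cover_pull 0.34 [534. 256.] [ 571.  -268.4   78.5]
```

View pics/w4.png

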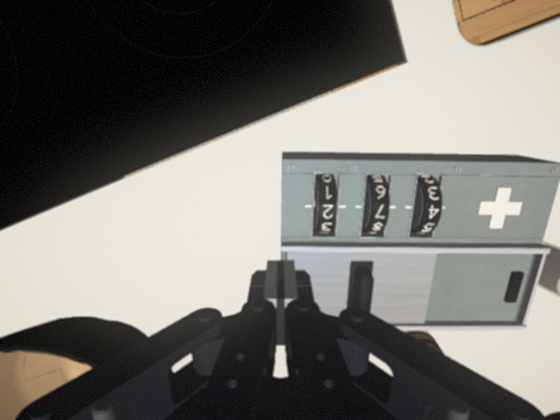

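The wheels show 4, 7, 2 at row 210 (columns 425, 375 and 325). The pull is the black bar near (361,285). I'll get its extent from depth.

Run:
```python
from h import *
c=dict(np.load('w4.npz'));s=sense()
Y=np.array([.364,.931]);X=np.array([.931,-.364]);m=np.array([497,-367])
P=[]
for v in range(245,330):
    for u in range(330,400):
        z=c['depth'][v,u]
        if z>0:
            o,d=ray(c,(u,v),s);p=o+d*z
            P.append([(p[:2]-m)@X,(p[:2]-m)@Y,p[2],u,v])
P=np.array(P);k=P[(P[:,2]>73)&(P[:,2]<84)&(P[:,1]>-35)&(P[:,0]>25)]
print(len(k),np.percentile(k,[2,50,98],axis=0).round(1))
h=P[(P[:,2]>50)&(P[:,2]<70)];print(np.median(h,axis=0))
```

```text
528 [[ 4.79e+01 -1.25e+01  7.32e+01  3.56e+02  2.74e+02]
 [ 6.28e+01 -7.10e+00  7.53e+01  3.64e+02  2.92e+02]
 [ 7.84e+01 -3.00e-01  7.68e+01  3.72e+02  3.09e+02]]
[ 58.63126722   2.10637203  57.00814713 371.         276.        ]
```

```bash
python3 -m jog '[{"tx":-29,"ty":17,"tz":10,"ax":0,"ay":0,"az":0,"jaw":1},{"tx":-28,"ty":17,"tz":20,"ax":0,"ay":0,"az":0,"jaw":1},{"tx":0,"ty":0,"tz":35,"ax":0,"ay":0,"az":0,"jaw":1},{"tx":0,"ty":0,"tz":15,"ax":0,"ay":0,"az":0,"jaw":1},{"tx":0,"ty":0,"tz":0,"ax":0,"ay":0,"az":0,"jaw":1}]'
python3 -m jog '[{"tx":0,"ty":0,"tz":2,"ax":0,"ay":0,"az":0,"jaw":1},{"tx":0,"ty":0,"tz":2,"ax":0,"ay":0,"az":0,"jaw":1},{"tx":0,"ty":0,"tz":2,"ax":0,"ay":0,"az":0,"jaw":1},{"tx":0,"ty":0,"tz":0,"ax":0,"ay":0,"az":0,"jaw":1}]'
```

```text
time_s: 15.8
eef_pos: [542.2, -428.0, 71.5]
ee_rot: [-0.001, 0.185, 0.983, 0.001]
force: [-0.1, -1.0, 0.4]
grip_width: 0.002
grip_force: 0.0
time_s: 16.3
eef_pos: [542.6, -428.4, 66.3]
ee_rot: [-0.0, 0.185, 0.983, 0.0]
force: [-0.1, 0.8, -0.8]
grip_width: -0.002
grip_force: 0.0
```

Now I push left gently, 2 mm per row.

```bash
python3 -m jog '[{"tx":0,"ty":3,"tz":0,"ax":0,"ay":0,"az":0,"jaw":1},{"tx":0,"ty":3,"tz":0,"ax":0,"ay":0,"az":0,"jaw":1},{"tx":0,"ty":2,"tz":0,"ax":0,"ay":0,"az":0,"jaw":1},{"tx":0,"ty":2,"tz":0,"ax":0,"ay":0,"az":0,"jaw":1},{"tx":0,"ty":2,"tz":0,"ax":0,"ay":0,"az":0,"jaw":1}]'
python3 -m jog '[{"tx":0,"ty":2,"tz":0,"ax":0,"ay":0,"az":0,"jaw":1},{"tx":0,"ty":2,"tz":0,"ax":0,"ay":0,"az":0,"jaw":1},{"tx":0,"ty":0,"tz":0,"ax":0,"ay":0,"az":0,"jaw":1}]'
```

```text
time_s: 16.92
eef_pos: [547.1, -417.1, 66.3]
ee_rot: [0.0, 0.185, 0.983, -0.0]
force: [-0.0, -1.1, 0.5]
grip_width: 0.003
grip_force: 0.4
time_s: 17.3
eef_pos: [548.5, -413.5, 66.3]
ee_rot: [0.0, 0.185, 0.983, -0.0]
force: [-0.1, -1.9, -0.2]
grip_width: -0.001
grip_force: 0.8
```

```bash
python3 -m jog '[{"tx":0,"ty":1,"tz":0,"ax":0,"ay":0,"az":0,"jaw":1},{"tx":0,"ty":1,"tz":0,"ax":0,"ay":0,"az":0,"jaw":1},{"tx":0,"ty":1,"tz":0,"ax":0,"ay":0,"az":0,"jaw":1},{"tx":0,"ty":1,"tz":0,"ax":0,"ay":0,"az":0,"jaw":1},{"tx":0,"ty":0,"tz":0,"ax":0,"ay":0,"az":0,"jaw":1}]'
```

```text
time_s: 17.92
eef_pos: [550.0, -409.6, 66.3]
ee_rot: [0.0, 0.185, 0.983, 0.0]
force: [-0.9, -1.3, -0.4]
grip_width: 0.005
grip_force: 0.9
```

```bash
python3 -m jog '[{"tx":0,"ty":4,"tz":0,"ax":0,"ay":0,"az":0,"jaw":1},{"tx":0,"ty":4,"tz":0,"ax":0,"ay":0,"az":0,"jaw":1},{"tx":0,"ty":4,"tz":0,"ax":0,"ay":0,"az":0,"jaw":1},{"tx":0,"ty":4,"tz":0,"ax":0,"ay":0,"az":0,"jaw":1},{"tx":0,"ty":4,"tz":0,"ax":0,"ay":0,"az":0,"jaw":1}]'
python3 -m jog '[{"tx":0,"ty":4,"tz":0,"ax":0,"ay":0,"az":0,"jaw":1},{"tx":0,"ty":4,"tz":0,"ax":0,"ay":0,"az":0,"jaw":1},{"tx":0,"ty":4,"tz":0,"ax":0,"ay":0,"az":0,"jaw":1},{"tx":0,"ty":4,"tz":0,"ax":0,"ay":0,"az":0,"jaw":1},{"tx":0,"ty":4,"tz":0,"ax":0,"ay":0,"az":0,"jaw":1}]'
```

```text
time_s: 18.55
eef_pos: [557.4, -390.9, 66.4]
ee_rot: [0.0, 0.185, 0.983, -0.0]
force: [1.3, -3.3, 0.2]
grip_width: 0.001
grip_force: 1.4
time_s: 19.18
eef_pos: [564.5, -372.3, 66.3]
ee_rot: [0.0, 0.185, 0.983, -0.0]
force: [0.9, -1.5, 0.1]
grip_width: -0.002
grip_force: 1.4
```

```bash
python3 -m jog '[{"tx":0,"ty":4,"tz":0,"ax":0,"ay":0,"az":0,"jaw":1},{"tx":0,"ty":4,"tz":0,"ax":0,"ay":0,"az":0,"jaw":1},{"tx":0,"ty":3,"tz":0,"ax":0,"ay":0,"az":0,"jaw":1},{"tx":0,"ty":3,"tz":0,"ax":0,"ay":0,"az":0,"jaw":1},{"tx":0,"ty":2,"tz":0,"ax":0,"ay":0,"az":0,"jaw":1}]'
```

```text
time_s: 19.8
eef_pos: [570.3, -357.4, 66.3]
ee_rot: [-0.0, 0.185, 0.983, 0.0]
force: [-0.0, -2.6, 0.3]
grip_width: 0.001
grip_force: 1.3
```

```bash
python3 -m jog '[{"tx":0,"ty":1.5,"tz":0,"ax":0,"ay":0,"az":0,"jaw":1},{"tx":0,"ty":1.5,"tz":0,"ax":0,"ay":0,"az":0,"jaw":1},{"tx":0,"ty":1.5,"tz":0,"ax":0,"ay":0,"az":0,"jaw":1},{"tx":0,"ty":1,"tz":0,"ax":0,"ay":0,"az":0,"jaw":1},{"tx":0,"ty":0,"tz":0,"ax":0,"ay":0,"az":0,"jaw":1}]'
```

```text
time_s: 20.42
eef_pos: [572.3, -352.4, 66.3]
ee_rot: [-0.0, 0.185, 0.983, -0.0]
force: [1.4, -2.7, 0.9]
grip_width: 0.0
grip_force: 1.2
```

```bash
python3 -m jog '[{"tx":0,"ty":1,"tz":0,"ax":0,"ay":0,"az":0,"jaw":1},{"tx":0,"ty":1,"tz":0,"ax":0,"ay":0,"az":0,"jaw":1},{"tx":0,"ty":0,"tz":0,"ax":0,"ay":0,"az":0,"jaw":1}]'
```

```text
time_s: 20.8
eef_pos: [572.7, -351.4, 66.3]
ee_rot: [-0.0, 0.185, 0.983, -0.001]
force: [-0.8, -6.2, 0.3]
grip_width: -0.002
grip_force: 3.1
```

```bash
python3 -m jog '[{"tx":0,"ty":1,"tz":0,"ax":0,"ay":0,"az":0,"jaw":1},{"tx":0,"ty":0.7,"tz":0,"ax":0,"ay":0,"az":0,"jaw":1},{"tx":0,"ty":0,"tz":0,"ax":0,"ay":0,"az":0,"jaw":1},{"tx":0,"ty":0,"tz":0,"ax":0,"ay":0,"az":0,"jaw":1}]'
```

```text
time_s: 21.3
eef_pos: [573.0, -350.6, 66.4]
ee_rot: [-0.0, 0.185, 0.983, -0.001]
force: [-1.7, -9.7, -0.5]
grip_width: -0.004
grip_force: 4.8
```

```bash
python3 -m jog '[{"tx":0,"ty":-3,"tz":0,"ax":0,"ay":0,"az":0,"jaw":1},{"tx":0,"ty":-8,"tz":0,"ax":0,"ay":0,"az":0,"jaw":1},{"tx":0,"ty":-5,"tz":-25,"ax":0,"ay":0,"az":0,"jaw":1},{"tx":30,"ty":-20,"tz":-40,"ax":0,"ay":0,"az":0,"jaw":1},{"tx":30,"ty":-20,"tz":-30,"ax":0,"ay":0,"az":0,"jaw":1}]'
python3 -m jog '[{"tx":0,"ty":-30,"tz":0,"ax":0,"ay":0,"az":0,"jaw":1},{"tx":0,"ty":0,"tz":0,"ax":0,"ay":0,"az":0,"jaw":1},{"tx":0,"ty":0,"tz":0,"ax":0,"ay":0,"az":0,"jaw":1}]'
python3 - <<'E'
from h import *
s=sense();print(s['eef_pos'],s['force'])
c=capture('wrist');save(c,'w5')
for q,z in[('slot_left',54),('slot_middle',54),('slot_right',54),('cover_pull',78.5)]:
    for e in place_of(q,'wrist')[:2]: print(q,round(e['conf'],2),np.round(e['centre']),np.round(atz(c,e['centre'],z,s),1))
Y=np.array([.364,.931]);X=np.array([.931,-.364]);m=np.array([497,-367]);P=[]
for v in range(150,400):
    for u in range(250,560):
        z=c['depth'][v,u]
        if z>0:
            o,d=ray(c,(u,v),s);p=o+d*z
            P.append([(p[:2]-m)@X,(p[:2]-m)@Y,p[2],u,v])
P=np.array(P);k=P[(P[:,2]>72)&(P[:,2]<82)&(P[:,0]>42)&(P[:,0]<90)&(P[:,1]>20)&(P[:,1]<90)]
print(len(k),np.percentile(k,[2,50,98],axis=0).round(1) if len(k) else '')
E
```

```text
time_s: 21.92
eef_pos: [496.5, -379.3, 162.4]
ee_rot: [0.0, 0.184, 0.983, 0.0]
force: [0.6, -0.5, 1.2]
grip_width: -0.003
grip_force: 0.0
time_s: 22.3
eef_pos: [486.6, -406.6, 160.7]
ee_rot: [-0.0, 0.185, 0.983, 0.001]
force: [-0.0, -0.5, 0.3]
grip_width: -0.001
grip_force: 0.0
[ 486.58876087 -406.59527713  160.70821655] [-0.02127994 -0.52302251  0.27438036]
slot_left 0.7 [379. 206.] [ 510.9 -328.1   54. ]
slot_left 0.45 [282. 208.] [ 482.8 -402.7   54. ]
slot_middle 0.84 [329. 212.] [ 500.2 -368.2   54. ]
slot_right 0.87 [280. 208.] [ 482.6 -404.4   54. ]
cover_pull 0.67 [403. 298.] [ 583.9 -336.    78.5]
771 [[ 49.4  54.4  72.5 392.  273. ]
 [ 68.1  59.1  77.3 401.  295. ]
 [ 89.3  67.1  79.2 410.6 317. ]]
```

View pics/w5.png

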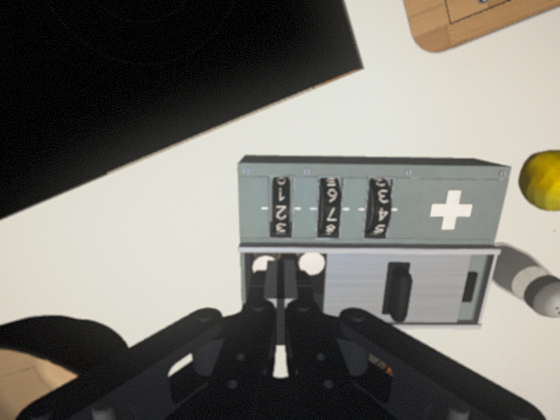

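The wheels read 4, 7, 2 (row 215, columns 380, 330 and 280). The pull is now at (401,295), about 68 mm left of where it started. The force rose 4 N per mm at the end, which is the buffer. The arm is clear.

```bash
python3 -c "
from rig import finish_job
print(finish_job())"
```

```text
the job is handed in; nothing more can be done
None
```

I set the wheels to 4, 7, 2, slid the cover left until it met its rubber buffer (about 68 mm by camera), backed the arm clear and handed the job in at about 22 s; the highest force I read was about 13 N, and no verdict came back.

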